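Open the child-safe descaler bottle

ROBOT

A 7-joint arm with a two-finger parallel gripper is mounted at the origin on the work surface. World frame = base frame: x ahead of the robot, y to its left, z up, the work surface at z = 0. Lengths are in m, angles in rad, forces in N, time in s.
With the tool pointing down it reaches from about 0.425 to 0.925 m from the base axis. Payload 6.8 kg.
Tool frame: the origin (TCP) lies on the front face of the gripper's body, between the roots of the fingers; the fingertips stand 73 mm ahead of it and the grasp point (between the pads) lies 54 mm ahead of it (env.nose_length is the distance from the TCP to the fingertips, in m); z points along the fingers, y is the line along which they close (so a half turn about z gives the same grasp; the last joint's range is limited). The gripper opens to 85 mm and grips with 20 to 120 N. Pads are 22 mm wide; open, the fingers measure 114 mm over their backs; the gripper's body (76 mm by 85 mm) begins 54 mm behind the grasp point. The pads swing forward as they close: fully open they stand 13 mm farther back than shut.
Start: joints at [-1.259, 0.477, 0.022, 1.555, -0.011, 1.109, -0.083], TCP at [0.275, 0.616, 0.304] pointing down, gripper open.
Joint ranges: [-2.96, 2.96], [-0.34, 2.1], [-1.41, 1.46], [0.24, 2.44], [-1.37, 4.51], [0.17, 1.92], [-2.96, 2.96]. Speed limits (rad/s): [2.39, 2.39, 3.14, 3.14, 3.14, 3.14, 3.14].

INTERFACE

Orientations are given as a unit quaternion [w, x, y, z].
In Python, from cell import env, kin, camera, calibration, job gives the robot as it stands. The module is installed in compiled form; this text tells all that it offers. Calls block until the motion is done:
- env.reach(position, orientation): joint-space move of the TCP to a pose.
- env.movel(position, velocity=0.15, rot=None, stop_force=None): straight line of the TCP; rot=None keeps the orientation; velocity is the mean speed in m/s. With stop_force (N) it stops when the force on the tool has changed by that much, and returns True; else False.
- env.goto_joints(angles): joint-space move.
- env.grip(opening, f_grip=None): finger opening in m; f_grip is the grip in N (None keeps the last); returns when the fingers have stopped.
- env.dwell(seconds).
- kin.inverse_kinematics(position, orientation): joint angles nearest the present ones, or None.
- env.get_state(): the state.
- camera(name): name is "side" or "top" or "wrist"; returns (picture, depth): 480x640x3 uint8, blue, green, red; 480x640 float32, m along the optical axis (not along the pixel's ray), 0 where there is no reading.
- calibration(name): a dict with "fx", "fy", "cx", "cy" (pixels), "rvec" (rotation vector, rad) and "tvec" (3), from world to camera coordinates, as OpenCV has them. Camera axes: x right, y down, z forward; pixel columns grow to the right and rows downward; lengths in m; the calibration is good to about 2 mm. A picture is of the moment at which its call begins: read the wrist's pose just before it. calibration takes no time and is no camera call; for the wrist camera it gives the pose at the moment of the call.
A pose or a line that the arm cannot do raises env.PlanningError and nothing moves.
- job.job_done(): hands the job in; it is judged then, once.
The state is a dict: "time": time; "qpos": joint angles; "joint_velocities": joint speeds; "joint_torque": joint torques, N m; "tcp_pos": TCP position; "orientation": TCP orientation; "force": force on the tool from outside, world axes, zero at the start; "torque": the same for the moment, N m; "opening": finger opening in m; "gripper_force": force on a finger pad.
Only numpy, scipy, OpenCV 4.12 (cv2) and the standard library are available. Lean on these libraries where they do the work, as an engineer would, in place of code of your own. Each camera call takes 0.05 s, during which the arm holds its last target. There are 200 camera calls.

TASK

Open the descaler bottle for the kettle: grip its red safety cap, push it down against its spring and, keeping it pushed, twist it anticlockwise (seen from above) until the white pointer on the cap faces the blue mark on the bottle's shoulder. Then lift the cap straight off and finish while still holding it level and still, a few centimetres clear above the open bottle; do not set it down or let go. Leave the other things lying on the butcher block where they are.

Things in the scene. Friction and masses are not known exactly. Their poses are not given: they have to be found in the camera images.
- bottle: White descaler bottle, 84 mm across, 183 mm tall to its mouth, fixed upright in a wooden cradle (124 mm across) so it cannot turn or tip. Origin on its axis at work surface level; z up; x points from the axis to the blue mark. Straight up to 125 mm high, then a shoulder sloping to 150 mm high (48 mm across), then a 29 mm neck.
- cap: Red ribbed push-and-turn cap on the bottle, 52 mm across, 34 mm tall plus a 2 mm white pointer on top, about 45 g. Origin on its axis at its underside; z up; x along the pointer. Closed, its underside is 170 mm above the work surface. Grip its side from above at any yaw, over its full height if wished. Inner claws and a tooth keep it on unless pushed down and turned to the mark.
- liner (a joint): Spring-loaded liner inside the cap: how far the cap is pushed down on the neck (m). 0 closed, -0.001 when off; 0.004 to 0.006 clears the tooth and 0.006 is the bottom. The spring pushes back with 3 N at 0 and 7.5 N at the bottom.
- pointer (a point): Tip of the white pointer on top of the cap, 24 mm from its axis, 35 mm above its underside. Closed, it stands 45 to 66 degrees clockwise (from above) of the mark. Pushed down, the cap turns anticlockwise past the tooth to the mark; within 9 degrees of the mark it lifts straight off freely, and a rigid stop lies 9 degrees past the mark.
- mark (a point): Blue raised mark on the bottle's sloping shoulder, 10 mm wide, running on down the bottle's side and over the cradle's rim; this point 36 mm from the axis and 139 mm above the work surface.
- mouth (a point): Centre of the bottle's open mouth, on its axis, 183 mm above the work surface.
- sandwich_box: Yellow plastic sandwich box, 116 x 156 x 55 mm, loose; origin at the centre of its underside. Leave alone.
- scoop: Aluminium scoop, 175 mm long with its handle, 55 mm wide, 34 mm tall, loose; origin under its bowl. Leave alone.
- jam_jar: Amber glass jam jar with red twist cap, 68 mm across, 100 mm tall, loose; origin at the centre of its underside. Leave alone.
- shaker: White ceramic sugar shaker with steel top, 68 mm across, 123 mm tall, loose; origin at the centre of its underside. Leave alone.
- dowel_center (a point): Middle of the wooden rolling dowel, 38 mm thick, 300 mm long, lying loose and able to roll. Leave alone.

How it is judged:
By the outcome, as a careful person would: the job done as asked, in the order asked, and still so for the second after the job is handed in, while the arm keeps its last pose, push and grip.
It also fails if it takes over 35 s, if anything falls off the work surface, if the arm or the gripper's body presses on something with over 40 N, if the wrist force passes 120 N, or if a joint passes its speed limit or range.

## Working session

There is one attempt and no reset: what is moved stays moved. The work goes in short steps, each a Python script; the robot and the scene stay as the last script left them, time stands still between calls to the robot, and variables do not carry over. Pictures are saved under pics/ and viewed, at most 10 in all, crops included, and the job is handed in when it is done.

```bash
mkdir -p pics; cat > h.py <<'E'
import numpy as np, cv2
from cell import env, kin, camera, calibration, job
def ray(c,u,v):
    R=cv2.Rodrigues(np.array(c["rvec"],float))[0]; t=np.array(c["tvec"],float).ravel()
    o=-R.T@t; d=R.T@np.array([(u-c["cx"])/c["fx"],(v-c["cy"])/c["fy"],1.]); return o,d
def onz(c,u,v,z):
    o,d=ray(c,u,v); return o+d*(z-o[2])/d[2]
def cloud(c,dep):
    R=cv2.Rodrigues(np.array(c["rvec"],float))[0]; t=np.array(c["tvec"],float).ravel()
    v,u=np.mgrid[:480,:640]; P=np.stack([(u-c["cx"])/c["fx"]*dep,(v-c["cy"])/c["fy"]*dep,dep],-1)
    return (P-t)@R
E
python3 - <<'E'
from h import *
s=env.get_state(); print(s)
ims=[]
for n in("top","side"):
    c=calibration(n); im,d=camera(n); np.savez(f"{n}.npz",im=im,d=d); cv2.imwrite(f"pics/{n}1.png",im)
    print(n,c,ray(c,320,240))
E
```

```text
{'time': 0.0, 'qpos': array([-1.25908394,  0.47779353,  0.02234624,  1.55646113, -0.01151789,
        1.10930474, -0.08306046]), 'joint_velocities': array([-0.00013373,  0.00017069, -0.00125854,  0.00076867,  0.00036447,
        0.00056757,  0.00134261]), 'joint_torque': array([ 2.87454204e-04, -5.96457553e+01,  1.60771083e+00, -2.81198072e+01,
        1.24144630e-02,  9.13322379e-03,  1.09152538e-05]), 'tcp_pos': array([0.27493755, 0.61595858, 0.30292604]), 'orientation': array([-1.30601560e-04,  2.08344940e-01,  9.78054978e-01, -9.10001373e-04]), 'force': array([0.01250091, 0.18806986, 0.31614779]), 'torque': array([ 0.00311704, -0.02303785, -0.04299872]), 'gripper_force': 0.0, 'opening': 0.08554230150563502}
top {'fx': 571.057918445627, 'fy': 571.057918445627, 'cx': 324.1624833363218, 'cy': 233.35328652442357, 'rvec': array([ 2.15123045, -2.17119043,  0.14441777]), 'tvec': array([-0.00587943,  0.60303723,  1.28775374])} (array([4.38359851e-01, 1.09938227e-03, 1.35271489e+00]), array([ 0.11270992, -0.00207815, -0.99372066]))
side {'fx': 449.1715570929226, 'fy': 449.1715570929226, 'cx': 318.46064816282444, 'cy': 229.2003544545377, 'rvec': array([ 2.32817689, -0.05420348,  0.02702934]), 'tvec': array([-0.55322071,  0.12762215,  1.05374311])} (array([ 0.51808617, -0.70312799,  0.81848204]), array([ 0.0391598 ,  0.70872169, -0.70481906]))
```

View pics/top1.png

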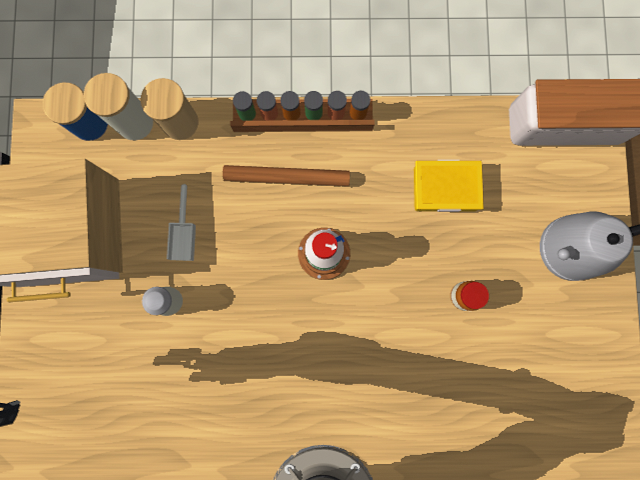

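View pics/side1.png

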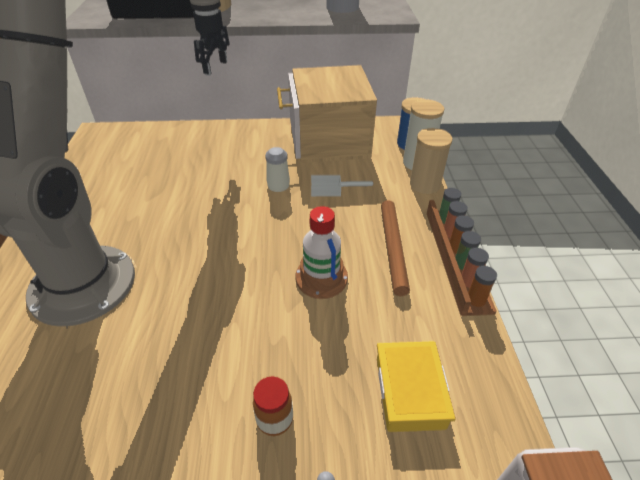

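The top view shows the cap at about (325,245), its white pointer going right to (336,247) and the blue mark at (338,238). The side view shows the cap at (322,220) and the blue stripe at (333,258).

```bash
python3 - <<'E'
from h import *
f=np.load("top.npz"); im,d=f["im"],f["d"]; c=calibration("top")
crop=im[205:290,285:370]; cv2.imwrite("pics/crop1.png",cv2.resize(crop,None,fx=7,fy=7,interpolation=cv2.INTER_NEAREST))
hsv=cv2.cvtColor(im,cv2.COLOR_BGR2HSV); roi=np.zeros((480,640),bool); roi[215:285,290:360]=1
H,S,V=hsv[...,0].astype(int),hsv[...,1],hsv[...,2]
P=cloud(c,d)
red=roi&((H<6)|(H>174))&(S>150)&(P[...,2]>.19)
print("z",np.percentile(P[red][:,2],[5,50,95]))
m=red.astype(np.uint8); k=cv2.morphologyEx(m,cv2.MORPH_CLOSE,np.ones((7,7)))
cn=max(cv2.findContours(k,0,2)[0],key=cv2.contourArea); e,r=cv2.minEnclosingCircle(cn); print("circ",e,r,onz(c,*e,.204), P[red].mean(0))
C=onz(c,*e,.204)
w=roi&(S<80)&(V>150)&(P[...,2]>.198); v,u=np.nonzero(w); print("white",u,v)
W=onz(c,u.mean(),v.mean(),.206); print("pointer ang",np.degrees(np.arctan2(*(W-C)[1::-1])),W-C)
b=roi&(H>100)&(H<130)&(S>120); v,u=np.nonzero(b); print("blue",len(u)); 
for a in P[b]: print(a.round(3),np.degrees(np.arctan2(*(a-C)[1::-1])).round(1))
f=np.load("side.npz"); im,d=f["im"],f["d"]; c=calibration("side"); P=cloud(c,d)
hsv=cv2.cvtColor(im,cv2.COLOR_BGR2HSV); roi=np.zeros((480,640),bool); roi[200:300,290:360]=1
b=roi&(abs(hsv[...,0].astype(int)-115)<15)&(hsv[...,1]>120)&(P[...,2]<.125)&(P[...,2]>.04); q=np.median(P[b],0); print("side blue",b.sum(),q,np.degrees(np.arctan2(*(q-C)[1::-1])),np.hypot(*(q-C)[:2]))
E
```

```text
z [0.19869775 0.20307427 0.20679584]
circ (324.5, 245.0) 12.816105842590332 [ 0.55839469 -0.01031211  0.204     ] [ 0.55839974 -0.00835482  0.20796481]
white [313 326 327 328 333 334 326 327 328 329 330 331 332 333 334 326 327 328
 329 330 331 332 333 334 335 330 331 332 333 334 335 336 332 333 334 335
 332 333] [238 244 244 244 244 244 245 245 245 245 245 245 245 245 245 246 246 246
 246 246 246 246 246 246 246 247 247 247 247 247 247 247 248 248 248 248
 249 249]
pointer ang -99.25686744469213 [-0.0020285  -0.01244603  0.002     ]
blue 30
[ 0.586 -0.04   0.127] -47.8
[ 0.585 -0.042  0.133] -50.3
[ 0.585 -0.045  0.133] -52.2
[ 0.583 -0.036  0.13 ] -46.0
[ 0.582 -0.038  0.14 ] -49.3
[ 0.583 -0.04   0.134] -50.8
[ 0.582 -0.042  0.138] -53.2
[ 0.582 -0.044  0.137] -54.9
[ 0.583 -0.047  0.13 ] -55.9
[ 0.579 -0.035  0.149] -50.8
[ 0.58  -0.038  0.141] -52.1
[ 0.58  -0.04   0.142] -54.3
[ 0.58  -0.042  0.14 ] -55.9
[ 0.581 -0.045  0.132] -56.8
[ 0.581 -0.047  0.131] -58.3
[ 0.581 -0.049  0.13 ] -59.7
[ 0.577 -0.038  0.149] -56.1
[ 0.577 -0.04   0.143] -57.2
[ 0.578 -0.042  0.141] -58.9
[ 0.578 -0.044  0.137] -60.0
[ 0.578 -0.047  0.136] -61.4
[ 0.579 -0.049  0.13 ] -62.2
[ 0.575 -0.038  0.146] -58.8
[ 0.575 -0.04   0.148] -61.0
[ 0.575 -0.042  0.141] -61.8
[ 0.576 -0.044  0.138] -62.9
[ 0.578 -0.049  0.117] -63.3
[ 0.585 -0.054  0.056] -58.8
[ 0.572 -0.037  0.149] -62.7
[ 0.584 -0.055  0.048] -60.3
side blue 98 [ 0.58307865 -0.04738248  0.08543785] -56.34163638617667 0.044536615806587035
```

View pics/crop1.png

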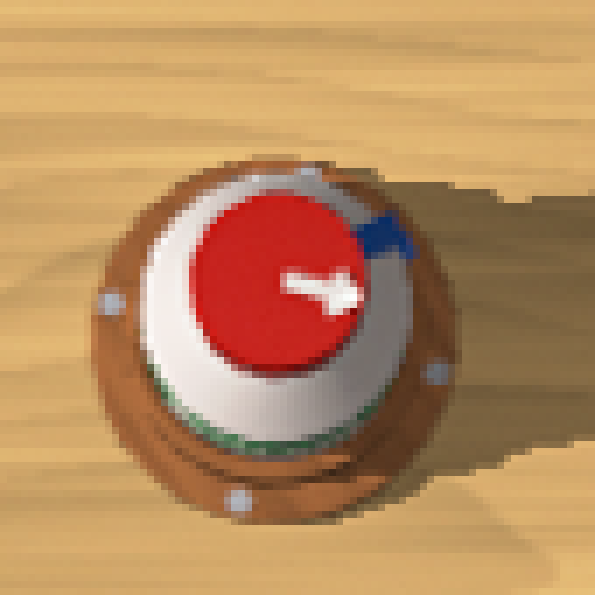

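The crop shows the pointer heading about -100° and the mark about -56°, in world yaw. Next I pick a wrist yaw with room to turn and look from close by.

```bash
cat >> h.py <<'E'
from scipy.spatial.transform import Rotation as Ro
def q(a): # yaw deg, tool down
    x=(Ro.from_euler('z',a,degrees=True)*Ro.from_euler('x',180,degrees=True)).as_quat(); return np.array([x[3],*x[:3]])
E
python3 - <<'E'
from h import *
for a in range(-180,180,30):
    r=[]
    for z in(.24,.40):
        j=kin.inverse_kinematics([.558,-.010,z],q(a)); r.append(None if j is None else np.round(j,2))
    print(a,*r)
j=env.get_state()["orientation"]; print(Ro.from_quat([*j[1:],j[0]]).as_matrix().round(2))
E
```

```text
-180 [-0.38  0.37  0.36  1.92 -0.17  0.88  1.63] [-0.51  0.21  0.5   1.74 -0.11  1.21  1.59]
-150 [-0.3   0.36  0.26  1.92 -0.12  0.88  2.11] [-0.43  0.21  0.4   1.74 -0.09  1.21  2.09]
-120 [-0.2   0.36  0.13  1.91 -0.06  0.88  2.58] [-0.35  0.2   0.3   1.73 -0.06  1.21  2.59]
-90 [-0.95  0.73  1.28  1.95 -0.8   1.1  -2.47] [-1.04  0.44  1.3   1.77 -0.44  1.28 -2.77]
-60 [-0.95  0.73  1.28  1.95 -0.8   1.1  -1.94] [-1.04  0.44  1.3   1.77 -0.44  1.28 -2.25]
-30 [-0.95  0.73  1.28  1.95 -0.8   1.1  -1.42] [-1.04  0.44  1.3   1.77 -0.44  1.28 -1.73]
0 [-0.72  0.47  0.82  1.94 -0.43  0.92 -1.25] [-0.82  0.27  0.9   1.76 -0.22  1.22 -1.43]
30 [-0.63  0.43  0.7   1.94 -0.35  0.9  -0.81] [-0.72  0.24  0.76  1.75 -0.18  1.22 -0.95]
60 [-0.59  0.41  0.64  1.93 -0.31  0.89 -0.32] [-0.67  0.23  0.71  1.75 -0.16  1.22 -0.45]
90 [-0.54  0.4   0.57  1.93 -0.28  0.89  0.17] [-0.64  0.23  0.66  1.75 -0.15  1.21  0.06]
120 [-0.49  0.39  0.51  1.93 -0.24  0.88  0.66] [-0.6   0.22  0.61  1.75 -0.13  1.21  0.57]
150 [-0.44  0.38  0.43  1.92 -0.2   0.88  1.14] [-0.56  0.22  0.56  1.75 -0.12  1.21  1.08]
[[-0.91  0.41 -0.  ]
 [ 0.41  0.91 -0.  ]
 [-0.   -0.   -1.  ]]
```

```bash
python3 - <<'E'
from h import *
env.movel([.32,.36,.40],velocity=.25)
env.reach([.558,-.010,.40],q(90))
s=env.get_state(); c=calibration("wrist"); im,d=camera("wrist"); np.savez("w1.npz",im=im,d=d,c=c); cv2.imwrite("pics/w1.png",im)
print(s["time"],s["tcp_pos"],s["orientation"],s["force"],ray(c,320,240))
E
```

```text
2.975 [ 0.55794307 -0.00804514  0.39975288] [-4.34481281e-04  7.05906695e-01  7.08304698e-01  6.76317573e-05] [-0.40971737  0.73312394 -0.47309975] (array([0.55885506, 0.07420177, 0.47039406]), array([-0.00419119, -0.33375509, -0.94282752]))
```

View pics/w1.png

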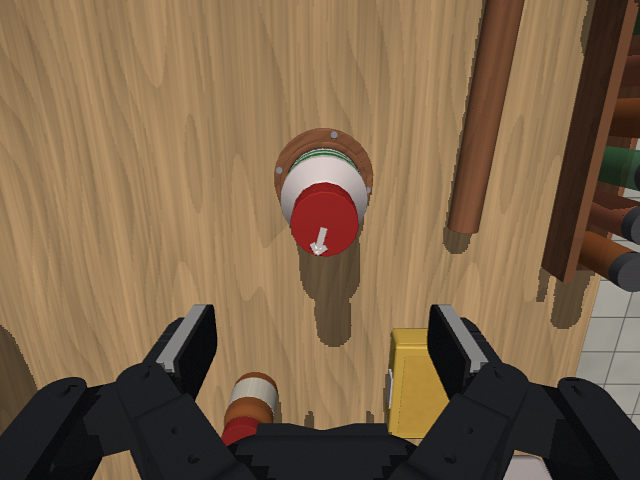

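The wrist view shows the cap at (325,219) with the pointer tip at (318,252); the mark is hidden behind the cap. I'll refine the axis from this view and the mark angle from the side and top views.

```bash
python3 - <<'E'
from h import *
def run(n,im,d,c,roi):
    R=np.zeros((480,640),bool); R[roi[0]:roi[1],roi[2]:roi[3]]=1
    hsv=cv2.cvtColor(im,cv2.COLOR_BGR2HSV); H,S,V=hsv[...,0].astype(int),hsv[...,1],hsv[...,2]
    P=cloud(c,d)
    top=R&(P[...,2]>.197)&(((H<8)|(H>172))&(S>140)|(S<90)&(V>150)); p=P[top]
    # top-face pixels: cast to z=.204 and fit a circle
    k=(R&(P[...,2]>.2)).astype(np.uint8)
    cn=max(cv2.findContours(k,0,1)[0],key=cv2.contourArea)[:,0]
    Q=np.array([onz(c,a,b,.204)[:2] for a,b in cn],np.float32)
    (x,y),r=cv2.minEnclosingCircle(Q); cen=np.array([onz(c,b,a,.204)[:2] for a,b in np.argwhere(k)])
    print(n,"enc",x,y,r,"mean",cen.mean(0), "z",p[:,2].mean())
    C=cen.mean(0)
    w=R&(S<90)&(V>140)&(P[...,2]>.2)
    W=np.array([onz(c,b,a,.206)[:2] for a,b in np.argwhere(w)])-C
    W=W[np.hypot(*W.T)<.025]; m=W.mean(0); print(" ptr",len(W),m,np.degrees(np.arctan2(m[1],m[0])))
    b=R&(abs(H-115)<15)&(S>120)
    for lo,hi in((.04,.12),(.126,.149)):
        B=P[b&(P[...,2]>lo)&(P[...,2]<hi)]
        if len(B): m=B[:,:2].mean(0)-C; print(" blue",lo,len(B),np.hypot(*m),np.degrees(np.arctan2(m[1],m[0])))
t=np.load("top.npz"); run("top",t["im"],t["d"],calibration("top"),(205,290,285,370))
t=np.load("side.npz"); run("side",t["im"],t["d"],calibration("side"),(200,300,290,360))
t=np.load("w1.npz",allow_pickle=True); run("wrist",t["im"],t["d"],t["c"].item(),(130,290,270,380))
E
```

```text
top enc 0.5584521293640137 -0.009750881232321262 0.026884421706199646 mean [ 0.55849229 -0.01145386] z 0.2103089351093994
 ptr 39 [-0.00260728 -0.01193586] -102.32220223887012
 blue 0.04 3 0.04756282105376669 -60.10633001771445
 blue 0.126 25 0.0376252869092334 -55.0733049342412
side enc 0.5591834783554077 -0.012386620044708252 0.02784307673573494 mean [ 0.56023921 -0.02273444] z 0.20900217276534686
 ptr 29 [-0.00419192 -0.00037563] -174.87949655723042
 blue 0.04 94 0.033773602251247405 -47.672013574238974
 blue 0.126 49 0.027528736756764902 -45.331380567460585
wrist enc 0.5607246160507202 -0.007202268578112125 0.026275062933564186 mean [ 0.56061573 -0.00657651] z 0.20635008032536842
 ptr 247 [-0.00340462 -0.01464057] -103.09128864050113
```

```bash
cat >> h.py <<'E'
def look():
    c=calibration("wrist"); im,d=camera("wrist"); P=cloud(c,d)
    hsv=cv2.cvtColor(im,cv2.COLOR_BGR2HSV); H,S,V=hsv[...,0].astype(int),hsv[...,1],hsv[...,2]
    near=(np.hypot(P[...,0]-.559,P[...,1]+.009)<.04)
    k=(near&(P[...,2]>.2)&(((H<8)|(H>172))&(S>140)|(S<90)&(V>140))).astype(np.uint8)
    cn=max(cv2.findContours(k,0,1)[0],key=cv2.contourArea)[:,0]
    Q=np.array([onz(c,a,b,.204)[:2] for a,b in cn],np.float32); e=cv2.fitEllipse(Q)
    C=np.array(e[0]); w=near&(P[...,2]>.2)&(S<90)&(V>140)
    W=np.array([onz(c,b,a,.206)[:2] for a,b in np.argwhere(w)])-C; W=W[np.hypot(*W.T)<.025]; m=W.mean(0)
    B=P[near.astype(bool)&(abs(H-115)<15)&(S>120)&(P[...,2]>.12)]
    s=env.get_state()
    print("cap",e,"ptr",np.degrees(np.arctan2(m[1],m[0])),"blue",len(B), B.mean(0) if len(B) else 0,"tcp",s["tcp_pos"],"t",s["time"])
    return im
E
python3 - <<'E'
from h import *
env.dwell(.3); look()
env.reach([.559,-.009,.36],q(0)); env.dwell(.4); cv2.imwrite("pics/w2.png",look())
E
```

```text
cap ((0.5607170462608337, -0.007186348084360361), (0.05031615495681763, 0.05132149159908295), 3.835092067718506) ptr -103.86911443248962 blue 10 [0.57793011 0.00070781 0.40516919] tcp [ 0.55795855 -0.00972206  0.40000096] t 3.375
cap ((0.5614973306655884, -0.00755685567855835), (0.05033179745078087, 0.0516207329928875), 92.29017639160156) ptr -107.46013811828342 blue 375 [ 0.57728193 -0.02709658  0.19756724] tcp [ 0.55898815 -0.00901044  0.36001831] t 5.1167
```

View pics/w2.png

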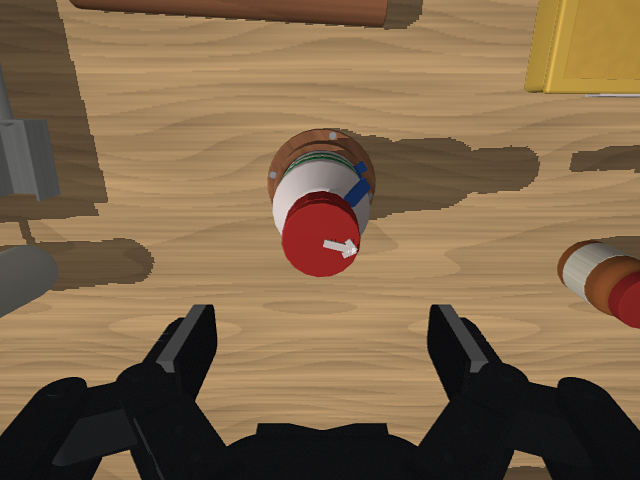

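The mark is visible at (358,193), with the cap at (321,235) and the pointer tip at (356,249). Both wrist yaws agree on the axis at about (0.561, -0.0075).

```bash
python3 - <<'E'
from h import *
c=calibration("wrist"); im=cv2.imread("pics/w2.png"); hsv=cv2.cvtColor(im,cv2.COLOR_BGR2HSV)
m=(abs(hsv[...,0].astype(int)-113)<15)&(hsv[...,1]>120); m[:178]=0; m[212:]=0; m[:,:335]=0; m[:,375:]=0
v,u=np.nonzero(m); print(len(u),u.mean(),v.mean())
C=np.array([.561,-.0075])
for z in(.135,.139,.143):
    p=onz(c,u.mean(),v.mean(),z)[:2]-C; print(z,np.hypot(*p),np.degrees(np.arctan2(p[1],p[0])))
for a,b in((321,235),(356,249)): print(onz(c,a,b,.205))
E
```

```text
379 357.1055408970976 192.09498680738787
0.135 0.034384327520094536 -59.687325301384966
0.139 0.03449174733709538 -58.13042695647359
0.143 0.034624465950742596 -56.58432913093537
[ 0.56526115 -0.00787974  0.205     ]
[ 0.55557864 -0.03072122  0.205     ]
```

```bash
python3 - <<'E'
from h import *
p=lambda t:(lambda s:print(t,s["time"],s["tcp_pos"].round(4),s["force"].round(1),s["torque"].round(2),round(s["opening"],4),s["gripper_force"]))(env.get_state())
env.movel([.561,-.0075,.30]); 
print(env.movel([.561,-.0075,.237],velocity=.06,stop_force=10)); env.dwell(.2); p("down")
env.grip(.045,80); env.dwell(.3); p("grip")
print(env.movel([.561,-.0075,.226],velocity=.012,stop_force=16)); p("push"); env.dwell(.3); p("push")
E
```

```text
False
down 7.0667 [ 0.5611 -0.0075  0.2373] [-0.4  0.3 -0.1] [-0.07 -0.    0.  ] 0.0857 0.0
grip 7.7833 [ 0.5611 -0.0075  0.2371] [-1.4 -0.2  2.5] [-0.    0.18 -0.  ] 0.0512 82.35303210094571
True
push 8.375 [ 0.5611 -0.0076  0.2316] [-2.3  0.9  7.9] [0.04 0.43 0.  ] 0.0511 83.14428336918354
push 8.675 [ 0.5611 -0.0076  0.2316] [-2.   0.1  7.7] [ 0.13  0.42 -0.01] 0.051 83.14725749194622
```

```bash
python3 - <<'E'
from h import *
p=lambda t:(lambda s:print(t,s["time"],s["tcp_pos"].round(4),s["force"].round(1),s["torque"].round(2),round(s["opening"],4),s["gripper_force"]))(env.get_state())
s=env.get_state()["tcp_pos"]
print(env.movel([.561,-.0075,s[2]-.0012],velocity=.006,stop_force=20)); env.dwell(.3); p("push")
z=env.get_state()["tcp_pos"][2]
for a in(8,16,24):
    r=env.movel([.561,-.0075,.2304],velocity=.02,rot=q(a),stop_force=40); p((a,r))
E
```

```text
False
push 9.2667 [ 0.5612 -0.0076  0.2315] [-5.6 -0.4 15.5] [0.13 1.21 0.04] 0.0507 84.07386342063546
(8, False) 9.5583 [ 0.5618 -0.0076  0.2315] [-1.8 -0.3 12. ] [ 0.03  0.59 -0.03] 0.0512 83.41319410130382
(16, False) 9.85 [ 0.5621 -0.0076  0.2315] [-1.9  0.8 10.9] [-0.02  0.3   0.04] 0.0513 83.24427410960197
(24, False) 10.1417 [ 0.5622 -0.0076  0.2315] [-0.7  0.3 10.7] [-0.04  0.16  0.  ] 0.0509 83.1828092224896
```

```bash
python3 - <<'E'
from h import *
p=lambda t:(lambda s:print(t,s["time"],s["tcp_pos"].round(4),s["force"].round(1),s["torque"].round(2),round(s["opening"],4),s["gripper_force"]))(env.get_state())
for a in(32,40,47):
    r=env.movel([.5615,-.0075,.2303],velocity=.02,rot=q(a),stop_force=40); p((a,r))
env.dwell(.3); p("end"); o=env.get_state()["orientation"]; print(Ro.from_quat([*o[1:],o[0]]).as_matrix().round(3))
im,_=camera("wrist"); cv2.imwrite("pics/w3.png",im)
E
```

```text
(32, False) 10.4333 [ 0.5624 -0.0076  0.2315] [-2.5 -0.2 12.2] [-0.    0.47  0.08] 0.0507 83.42695517465472
(40, False) 10.725 [ 0.5623 -0.0075  0.2315] [-3.1  0.9 11.9] [0.   0.67 0.12] 0.0507 83.50760914385319
(47, False) 11.0 [ 0.5623 -0.0074  0.2315] [-2.6  0.4 12.1] [0.   0.63 0.12] 0.0509 83.48953105509281
end 11.3 [ 0.5623 -0.0074  0.2315] [-3.  -0.4 13.6] [-0.01  0.66  0.05] 0.0513 83.49155813455582
[[ 0.682  0.732  0.002]
 [ 0.732 -0.682  0.001]
 [ 0.002  0.001 -1.   ]]
```

View pics/w3.png

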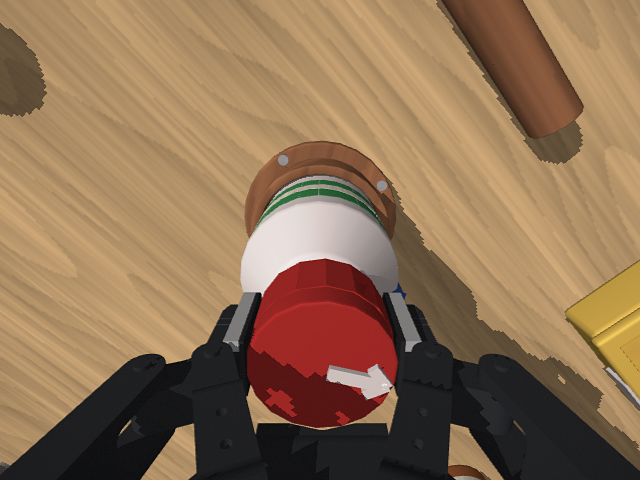

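The pointer, from (328,373) to (390,382), turned with the gripper, so there was no slip. The mark only just shows at (398,291). Next I check the pointer angle and test-lift gently.

```bash
python3 - <<'E'
from h import *
p=lambda t:(lambda s:print(t,s["time"],s["tcp_pos"].round(4),s["force"].round(1),s["torque"].round(2),round(s["opening"],4),s["gripper_force"]))(env.get_state())
c=calibration("wrist"); a=onz(c,390,382,.200); b=onz(c,328,373,.200); d=a-b
print("ptr dir",np.degrees(np.arctan2(d[1],d[0])), "tip",a, np.degrees(np.arctan2(a[1]+.0075,a[0]-.561)))
m=onz(c,398,291,.139)-[.561,-.0075,0]; print("mark edge",m,np.degrees(np.arctan2(m[1],m[0])))
E
```

```text
ptr dir -53.030188389454715 tip [ 0.57659622 -0.0262571   0.2       ] -50.2570348947611
mark edge [ 0.02803714 -0.02677907  0.139     ] -43.68525377093919
```

```bash
python3 - <<'E'
from h import *
p=lambda t:(lambda s:print(t,s["time"],s["tcp_pos"].round(4),s["force"].round(1),s["torque"].round(2),round(s["opening"],4),s["gripper_force"]))(env.get_state())
s=env.get_state()["tcp_pos"]
env.movel([.562,-.0075,.2371],velocity=.02,rot=q(47)); p("rel")
r=env.movel([.562,-.0075,.2411],velocity=.02,stop_force=10); p(("lift",r))
E
```

```text
rel 11.8417 [ 0.5623 -0.0074  0.2372] [1.4 0.8 3.6] [ 0.02 -0.16  0.04] 0.0508 82.66211735084653
('lift', False) 12.1917 [ 0.5615 -0.0075  0.2407] [-0.8 -0.  -1.3] [-0.01 -0.05 -0.  ] 0.0507 82.97778468579054
```

```bash
python3 - <<'E'
from h import *
p=lambda t:(lambda s:print(t,s["time"],s["tcp_pos"].round(4),s["force"].round(1),s["torque"].round(2),round(s["opening"],4),s["gripper_force"]))(env.get_state())
r=env.movel([.5615,-.0075,.290],velocity=.06,stop_force=15); env.dwell(.8); p(("lift",r))
im,_=camera("side"); cv2.imwrite("pics/s2.png",cv2.resize(im[130:310,220:430],None,fx=3,fy=3))
E
```

```text
('lift', False) 13.9583 [ 0.5615 -0.0075  0.29  ] [-0.5  0.2 -0.7] [0.01 0.01 0.03] 0.051 82.98448048532009
```

View pics/s2.png

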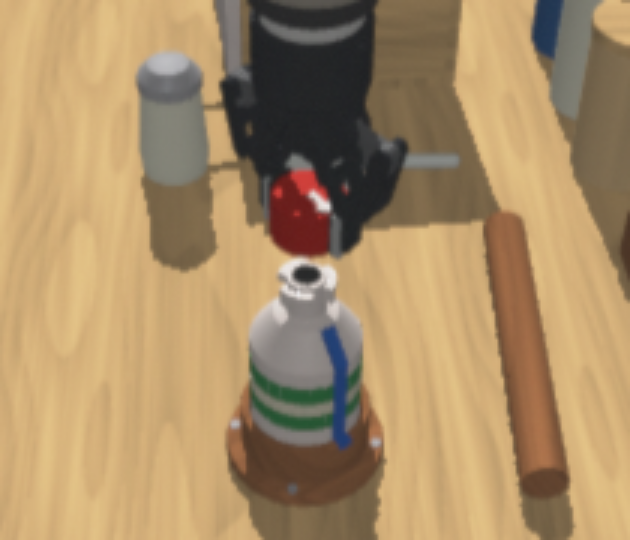

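The cap is at (302,212) in this crop, held clear above the open mouth at (306,274), with its pointer on the mark's side. I'm handing it in.

```bash
python3 -c "
from h import *
print(job.job_done())"
```

```text
the job is handed in; nothing more can be done
None
```

The bottle is open and the job is handed in: the cap was pushed down, turned to the mark and lifted off, and the gripper is holding it level and still about 4 cm above the mouth; the arm touched nothing else.

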